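# Start the air compressor from the bench

### The job

Start the workshop's air compressor with closed fingers, pressing only: first push down the raised white-dot end of the red rocker on the grey power bar so that it is on, then push the popped-out yellow reset button on the blue control box fully in, and then press the green start button fully in, hold it there for about half a second and let it spring back. Keep to this order, never press the red stop button, and pick nothing up: the power bar must stay flat on the bench about where it is, and the things lying about stay where they are.

Things in the scene. Friction and masses are not known exactly. Their poses are not given: they have to be found in the camera images.
- power_bar: loose grey power bar standing on rubber feet, 64 x 300 x 42 mm, 0.95 kg; origin at the centre of its underside, y along its length (three sockets towards -y, the rocker centred at y = +110 mm), z up
- rocker (a joint): tilt of the red rocker switch on the power bar, rad: -0.20 = off, +0.20 = on. It turns about the bar's y axis, the hinge 52 mm above the bar's origin; it stays where it is left (a friction hinge, about 3 N pressed near its end)
- rocker_on_end (a point): white dot mid ON half of the rocker: the half towards the bar's +x, 13 mm from the hinge; moves with it. The rocker is a shallow V: two halves, each 20 mm long (x), 28 mm wide (y). Off: the ON half slopes up at 0.4 rad to its outer end, some 12 mm above the hinge. Fully on: it lies level, its face about 5 mm above the hinge
- control_box: fixed blue control box with an aluminium top, 110 x 250 x 70 mm; origin at the centre of its underside, y along its length. Three push buttons stand on its top in a row along y, 75 mm apart, in any order. Each has a black collar 42 mm across and 10 mm high and a round cap 30 mm across; pressed axis is vertical
- reset (a joint): travel of the yellow reset button, m: 0 to 0.001 = popped out (cap 16 mm above its collar), 0.009 = fully in. No spring: slides with about 3.5 N of friction and stays in
- reset_top (a point): centre of the yellow cap's top face, moves with it; 96 mm above the bench when popped out
- start (a joint): travel of the green start button, m: 0 = out (cap 12 mm above its collar), 0.006 = fully in. Springs back; 1.5 N to begin, 5 N fully in
- start_top (a point): centre of the green cap's top face, 92 mm above the bench when out
- stop (a joint): travel of the red stop button, m: 0 = out, 0.006 = fully in; springs back like the green one
- stop_top (a point): centre of the red cap's top face, 92 mm above the bench when out
- fitting: brass hose fitting standing upright, 26 mm across, 42 mm high; a bystander, loose
- wrench: steel wrench lying on the bench; a bystander, loose
- screwdriver: screwdriver lying on the bench; a bystander, loose
- tape: roll of silver tape lying flat, 100 mm across, 48 mm high; a bystander, loose
- jar: jar with red lid, 70 mm across, 95 mm high; a bystander, loose
- spool: blue spool, 90 mm across, 58 mm high; a bystander, loose
- hammer: hammer lying on the bench; a bystander, loose

How it is judged:
On the way, in this order (a step that is already met when the one before it is completed fails the run):
1. the power bar's rocker is on (value of joint rocker above 0.12 rad), for 0.1 s.
2. then the yellow reset button is pushed in (value of joint rocker above 0.12 rad and value of joint reset above 0.006 m), for 0.1 s.
3. then the green start button is held fully in by the fingers (all of step 2 and value of joint start above 0.0042 m and contact force between the fingers and start above 0.5 N), for 0.2 s.
At the end, for the whole second after the job is handed in: Rocker on (above +0.12 rad), yellow reset in (over 6 of 9 mm), green start pressed over 4.2 mm by the fingers for 0.2 s after both and now released, red stop out, power bar flat and at rest on the bench (all of step 2 and value of joint each of start, stop below 0.0015 m and height (world z) of power_bar below 0.01 m and angle between power_bar's own z axis and vertical below 0.06 rad and linear speed of power_bar below 0.02 m/s); the robot touches nothing.
It fails at once if the red stop button was pressed (over 2.5 mm) (value of joint stop above 0.0025 m).
It fails at once if the reset button was pushed in before the rocker was on (value of joint reset above 0.004 m and value of joint rocker below 0 rad).
It fails at once if the start button was pressed before the rocker was on and the reset was in (value of joint start above 0.003 m and (value of joint rocker below 0 rad or value of joint reset below 0.004 m)).
It fails at once if the power bar was lifted, tipped or shoved more than 50 mm (height (world z) of power_bar above 0.015 m or angle between power_bar's own z axis and vertical above 0.15 rad or distance of power_bar from where it was at the start of the episode above 0.05 m).
It fails at once if a bystander was moved more than 30 mm (distance of any of fitting, wrench, screwdriver, tape, jar, spool, hammer from where it was at the start of the episode above 0.03 m).
It also fails if it takes over 48 s, if anything falls off the work surface, if the arm or the gripper's body presses on something with over 40 N, if the wrist force passes 120 N, or if a joint passes its speed limit or range.

### The arm

A 7-joint arm with a two-finger parallel gripper is mounted at the origin on the work surface. World frame = base frame: x ahead of the robot, y to its left, z up, the work surface at z = 0. Lengths are in m, angles in rad, forces in N, time in s.
With the tool pointing down it reaches from about 0.4 to 0.9 m from the base axis. Payload 5.5 kg.
Tool frame: the origin (TCP) lies at the very end of the fingers, on their centre line; the grasp point (between the pads) lies 19 mm behind it; z points along the fingers, y is the line along which they close (so a half turn about z gives the same grasp; the last joint's range is limited). The gripper opens to 92 mm and grips with 3 to 60 N. Pads are 19 mm wide; open, the fingers measure 130 mm over their backs; the gripper's body (75 mm by 190 mm) begins 47 mm behind the grasp point.
Start: joints at [1.433, 0.501, -0.427, 1.55, 0.221, 1.138, -0.21], TCP at [0.254, -0.598, 0.227] pointing down, gripper open.
Joint ranges: [-2.88, 2.88], [-0.31, 2.03], [-1.54, 1.56], [0.2, 2.42], [-1.41, 4.55], [0.19, 2.02], [-2.57, 2.57]. Speed limits (rad/s): [2.57, 2.57, 3.14, 3.14, 3.14, 3.14, 3.14].

### API

Orientations are given as [roll, pitch, yaw] about the fixed x, y, z axes, in that order (R = Rz(yaw) Ry(pitch) Rx(roll)).
In Python, from station import get_state, eyes, ticket gives the robot as it stands. The module is installed in compiled form; this text tells all that it offers.
- The arm moves only by the tool apply_moves, never from a script. Its argument "increments" is a list of rows, each a list of 7 numbers: the shift along the tool's x, y, z in units of 0.05 m (1.0 is 0.05 m), then the turn, a rotation vector about the tool's x, y, z in units of 6 degrees (1.0 is 6 degrees), then the opening, from 0 (shut) to 1 (fully open). A call has 1 to 12 rows; each row shifts and turns the commanded pose from where the row before left it, along the tool's axes as they then stand; what a row does not reach is not made up. A row lasts 1/8 s, in which the tool goes at most 62.5 mm and 10.7 degrees, less where a joint would pass 70% of its speed; a pose out of reach is approached as far as the arm can. A call with a number of a shift or a turn outside -1 to 1 is refused whole. A call with a gripper value outside its range is refused whole. The fingers move at their own pace and stop on an object; the grip force is fixed at half the most. Time passes only in rows, so rows that do not move let the fingers close. It gives the time, the measured TCP pose, the force, the opening and the grip force at its end, in the units of the state.
- get_state(): the state, without advancing time (a new reading comes with each control period).
- eyes.get_image(name): name is "scene" or "top"; returns the picture (384x512x3 uint8, red, green, blue); there is no depth.
- eyes.camera_info(name): a dict with "camera_matrix" (3x3 intrinsics, pixels), "k1" (the pictures are not rectified: a ray, as slopes to the right and down, at radius r is drawn at 1 + k1 r^2 times it, then the intrinsics apply), "T" (4x4, takes a point from camera to world coordinates). Camera axes: x right, y down, z forward; pixel columns grow to the right and rows downward; lengths in m; the calibration is good to about 2 mm. A picture is of the moment at which its call begins. camera_info takes no time and is no camera call.
- ticket.job_done(): hands the job in; it is judged then, once.
The state is a dict: "time": time; "joints": joint angles; "qvel": joint speeds; "tau": joint torques, N m; "tool_pos": TCP position; "ee_rot": TCP orientation; "contact_force": force on the tool from outside, world axes, zero at the start; "torque": the same for the moment, N m; "opening": finger opening in m; "gripper_force": force on a finger pad.
Only numpy, scipy, OpenCV 4.12 (cv2) and the standard library are available. Lean on these libraries where they do the work, as an engineer would, in place of code of your own. Each camera call takes 0.05 s, during which the arm holds its last target. There are 200 camera calls.

## Working session

There is one attempt and no reset: what is moved stays moved. The work goes in short steps, Python scripts to look and compute and a tool call to move; the robot and the scene stay as the last step left them, time stands still between calls to the robot, and variables do not carry over. Pictures are saved under pics/ and viewed, at most 10 in all, crops included, and the job is handed in when it is done.

Besides the shell and the picture viewer there is one more tool, called as name(argument=value, ...), one argument or row to a line, values as JSON. apply_moves: Moves the arm, as the interface text tells. Shifts and turns lie within -1 to 1; 1 stands for 0.05 m of shift or 6 degrees of turn. Its arguments: {"type":"object","properties":{"increments":{"type":"array"}},"required":["increments"]}

```bash
mkdir -p pics
cat > h.py <<'E'
import numpy as np, cv2
from station import get_state, eyes, ticket
def ray(n,uv):
    c=eyes.camera_info(n);K=np.array(c["camera_matrix"],float);T=np.array(c["T"])
    p=cv2.undistortPoints(np.array([[uv]],float),K,np.array([c["k1"],0,0,0,0],float))[0,0]
    return T[:3,3],T[:3,:3]@np.array([p[0],p[1],1])
def onz(n,uv,z):
    o,d=ray(n,uv);return o+d*(z-o[2])/d[2]
def tri(a,b):
    (o1,d1),(o2,d2)=ray("scene",a),ray("top",b)
    s=np.linalg.lstsq(np.c_[d1,-d2],o2-o1,rcond=None)[0]
    p,q=o1+s[0]*d1,o2+s[1]*d2
    return (p+q)/2,np.linalg.norm(p-q)
E
python3 - <<'E'
from h import *
for n in("scene","top"):
    im=eyes.get_image(n)[:,:,::-1]; cv2.imwrite(f"pics/{n}0.png",im)
    hsv=cv2.cvtColor(im,cv2.COLOR_BGR2HSV);H,S,V=cv2.split(hsv)
    for name,m in dict(red=((H<8)|(H>172)),yel=((H>20)&(H<35)),grn=((H>40)&(H<85)),blue=(H>95)&(H<125)).items():
        m=(m&(S>110)&(V>50)).astype(np.uint8)
        k,l,st,ce=cv2.connectedComponentsWithStats(m)
        print(n,name,[(ce[i].round(1).tolist(),st[i].tolist()) for i in range(1,k) if st[i,4]>25])
    c=eyes.camera_info(n);print(np.array(c["T"]).round(3).tolist(),c["k1"])
print(get_state())
E
```

```text
scene red [([239.8, 179.4], [235, 169, 10, 21, 121]), ([71.9, 182.1], [64, 176, 19, 17, 184]), ([252.1, 209.7], [245, 206, 14, 9, 73]), ([333.7, 215.9], [329, 212, 10, 9, 78]), ([1.1, 261.1], [0, 254, 5, 14, 37]), ([378.4, 274.7], [367, 264, 24, 22, 421]), ([15.1, 290.3], [0, 272, 34, 32, 552])]
scene yel [([125.1, 60.9], [40, 0, 177, 156, 16475]), ([139.8, 72.0], [120, 69, 36, 6, 135]), ([387.1, 223.9], [382, 219, 11, 11, 102]), ([112.0, 250.1], [104, 243, 14, 21, 79]), ([134.1, 261.7], [126, 250, 17, 25, 156]), ([169.0, 280.9], [161, 272, 16, 18, 106])]
scene grn [([360.3, 219.2], [356, 216, 9, 7, 51]), ([153.4, 281.2], [148, 276, 11, 10, 29])]
scene blue [([321.5, 283.8], [305, 266, 35, 38, 1013]), ([474.4, 325.7], [437, 290, 75, 72, 4293])]
[[-0.288, 0.603, -0.744, 1.569], [0.958, 0.178, -0.226, 0.202], [-0.004, -0.778, -0.629, 0.979], [0.0, 0.0, 0.0, 1.0]] -0.10847894954495843
top red [([157.2, 137.5], [149, 129, 18, 18, 237]), ([268.3, 191.4], [263, 185, 12, 13, 102]), ([196.8, 191.3], [193, 187, 9, 10, 71]), ([478.6, 222.6], [452, 190, 60, 79, 3266]), ([297.0, 245.0], [293, 23
[... 425 characters left out ...]
97072959
{'time': 0.1, 'joints': array([ 1.43318533,  0.5017667 , -0.42681289,  1.55133947,  0.22082804,
        1.13830169, -0.21028105]), 'qvel': array([ 0.00057338, -0.00164997, -0.00127825, -0.00218117, -0.00028625,
        0.00032256,  0.00224593]), 'tau': array([-1.08758433e-02, -5.67878509e+01, -5.83859414e+00, -2.79914117e+01,
       -6.90825703e-02,  2.41975783e-02,  3.52647498e-05]), 'tool_pos': array([ 0.25332095, -0.5979216 ,  0.22577713]), 'ee_rot': array([-3.13983781e+00, -4.24277096e-05,  4.00893554e-01]), 'contact_force': array([0.20456578, 0.37307146, 0.2653084 ]), 'torque': array([-0.00037689, -0.01830718, -0.04887292]), 'gripper_force': 0.0, 'opening': 0.09189279533219331}
```

View pics/scene0.png

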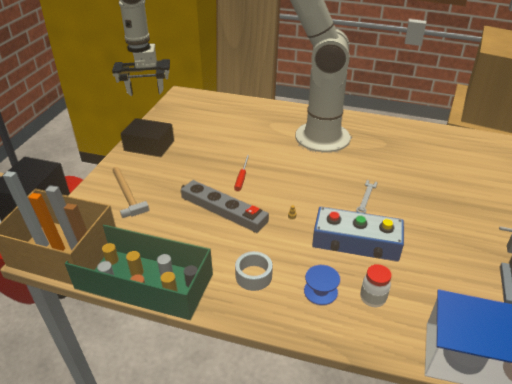

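View pics/top0.png

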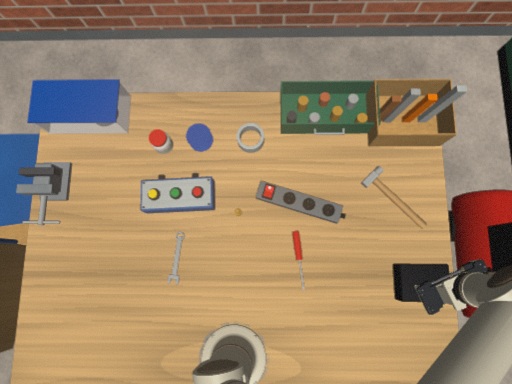

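Scene view: rocker at (252,210), stop (334,216), green (360,219), yellow (387,224). Top view: rocker (268,191), stop (197,191), green (174,192), yellow (153,193); the fitting stands between the bar and the box at (238,212). Next I triangulate these points and zoom in on the rocker.

Run:
```python
from h import *
for k,a,b in [("rocker",(252.1,209.7),(268.3,191.4)),("stop",(333.7,215.9),(196.8,191.3)),("green",(360.3,219.2),(174.4,192.3)),("yellow",(387.1,223.9),(152.6,193.5)),("fitting",(292.5,212.5),(238,212))]:
    p,e=tri(a,b);print(k,p.round(4),round(e,4))
for k,uv,z in [("stop",(196.8,191.3),.092),("green",(174.4,192.3),.092),("yellow",(152.6,193.5),.096),("rocker",(268.3,191.4),.058)]: print(k,onz("top",uv,z).round(4))
# grey bar, top view: min-area rect of dark grey pixels near
im=cv2.imread("pics/top0.png");hsv=cv2.cvtColor(im,cv2.COLOR_BGR2HSV)
m=np.zeros(im.shape[:2],np.uint8);m[170:230,250:350]=(hsv[170:230,250:350,1]<70)*255
cs=cv2.findContours(m,0,2)[0];c=max(cs,key=cv2.contourArea);r=cv2.minAreaRect(c);print(r)
bp=[onz("top",q,.042)[:2] for q in cv2.boxPoints(r)];print(np.round(bp,4))
a=cv2.resize(im[175:225,250:350],None,fx=6,fy=6,interpolation=cv2.INTER_CUBIC)
s=cv2.imread("pics/scene0.png");b=cv2.resize(s[185:235,220:320],None,fx=6,fy=6,interpolation=cv2.INTER_CUBIC)
cv2.imwrite("pics/crop.png",np.vstack([a,b])[:600])
```

```text
rocker [ 0.5487 -0.1164  0.0508] 0.0008
stop [0.5437 0.1261 0.0826] 0.0015
green [0.5398 0.2015 0.0857] 0.0014
yellow [0.5362 0.2768 0.0836] 0.0022
fitting [ 0.4819 -0.0074  0.0104] 0.0043
stop [0.5421 0.1235 0.092 ]
green [0.5388 0.1992 0.092 ]
yellow [0.5341 0.2717 0.096 ]
rocker [ 0.5475 -0.1168  0.058 ]
((300.4080810546875, 202.04864501953125), (89.6226577758789, 18.968536376953125), 17.10272979736328)
[[ 0.5274 -0.0698]
 [ 0.5917 -0.089 ]
 [ 0.4983 -0.3838]
 [ 0.436  -0.3624]]
```

View pics/crop.png

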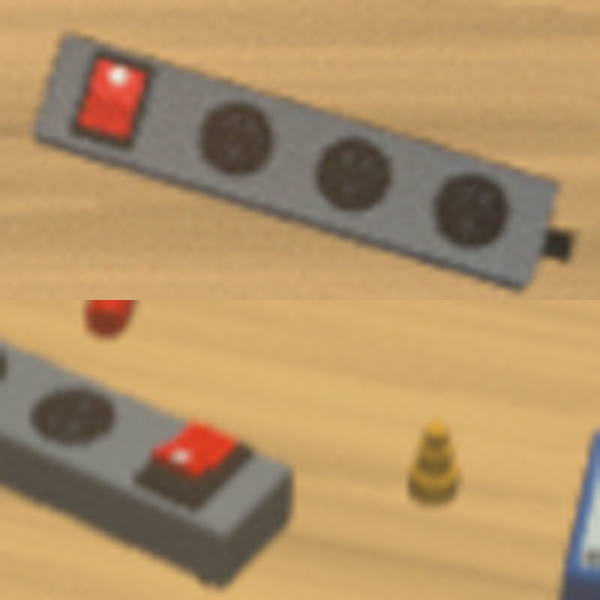

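The ON dot is on the world +x side of the rocker: top view about (269.6,187.4), scene view about (250,211). The bar's yaw is about -17.6°. Next I compute the moves.

```bash
cat >> h.py <<'E'
from scipy.spatial.transform import Rotation as Ro
def plan(p,yaw=None):
    s=get_state();R=Ro.from_euler("xyz",s["ee_rot"])
    print("pos",s["tool_pos"].round(4),"d_tool units",(R.inv().apply(np.array(p)-s["tool_pos"])/.05).round(3))
    if yaw is not None:
        T=Ro.from_euler("xyz",[np.pi,0,yaw]);print("rot units",np.degrees((R.inv()*T).as_rotvec()).round(2)/6)
E
python3 - <<'E'
from h import *
cs={}
for n,(x,y,w,h) in dict(top=(262,184,14,16),scene=(243,204,18,13)).items():
    im=cv2.imread(f"pics/{n}0.png");p=im[y:y+h,x:x+w].astype(float)
    g=np.clip(np.minimum(p[:,:,0],p[:,:,1])-90,0,None);red=(p[:,:,2]>150)
    v=np.where(red,g,0);i=np.unravel_index(v.argmax(),v.shape);yy,xx=np.mgrid[:h,:w]
    near=(abs(yy-i[0])<3)&(abs(xx-i[1])<3);v=v*near
    cs[n]=(x+(v*xx).sum()/v.sum(),y+(v*yy).sum()/v.sum())
print(cs,tri(cs["scene"],cs["top"]),onz("top",cs["top"],.061),onz("scene",cs["scene"],.061))
ux=np.array([.953,-.302])
print("from centroid +13mm:",np.array([.5475,-.1168])+.013*ux)
d=onz("top",cs["top"],.061);plan([d[0],d[1],.12],np.radians(-17.6))
E
```

```text
{'top': (np.float64(269.2155425219941), np.float64(187.13343108504398)), 'scene': (np.float64(249.6), np.float64(210.54545454545453))} (array([ 0.56234472, -0.11977104,  0.05797647]), np.float64(0.00043053771718888834)) [ 0.56181842 -0.11997991  0.061     ] [ 0.5656042  -0.11850477  0.061     ]
from centroid +13mm: [ 0.559889 -0.120726]
pos [ 0.2533 -0.5979  0.2258] d_tool units [ 9.411 -6.389  2.127]
rot units [-1.66666667e-02  5.00000000e-03  6.76166667e+00]
```

apply_moves(
  increments=[
    [0.78,-0.53,0,0,0,0,0],
    [0.78,-0.53,0,0,0,0,0],
    [0.78,-0.53,0,0,0,0,0],
    [0.78,-0.53,0,0,0,0,0],
    [0.78,-0.53,0,0,0,0,0],
    [0.78,-0.53,0,0,0,0,0],
    [0.78,-0.53,0,0,0,0,0],
    [0.78,-0.53,0,0,0,0,0],
    [0.78,-0.53,0,0,0,0,0],
    [0.78,-0.53,0,0,0,0,0],
    [0.78,-0.53,0,0,0,0,0],
    [0.78,-0.53,0,0,0,0,0],
  ],
)

```text
time: 1.6
tool_pos: [0.5608, -0.1219, 0.2264]
ee_rot: [-3.141, 0.001, 0.401]
contact_force: [0.8, -0.7, -0.5]
opening: 0.0004
gripper_force: 0.0
```

apply_moves(
  increments=[
    [0,0,0,0,0,0.97,0],
    [0,0,0,0,0,0.97,0],
    [0,0,0,0,0,0.97,0],
    [0,0,0,0,0,0.97,0],
    [0,0,0,0,0,0.97,0],
    [0,0,0,0,0,0.97,0],
    [0,0,0,0,0,0.97,0],
    [0,0,0.7,0,0,0,0],
    [0,0,0.7,0,0,0,0],
    [0,0,0.7,0,0,0,0],
    [0,0,0,0,0,0,0],
  ],
)

```text
time: 2.98
tool_pos: [0.5576, -0.1226, 0.1188]
ee_rot: [3.141, 0.007, -0.31]
contact_force: [0.1, 0.2, 0.0]
opening: 0.0008
gripper_force: 0.0
```

Run:
```python
from h import *
s=get_state();print(s["time"],s["opening"],s["contact_force"]);plan([.563,-.120,.08],np.radians(-17.6))
ims=[]
im=eyes.get_image("top")[:,:,::-1];a=cv2.resize(im[165:225,230:330],None,fx=5,fy=5)
im=eyes.get_image("scene")[:,:,::-1];b=cv2.resize(im[165:225,205:305],None,fx=5,fy=5)
cv2.imwrite("pics/c1.png",np.vstack([a,b]))
```

```text
2.975 0.0007588174355243455 [0.12496888 0.24832126 0.02189204]
pos [ 0.5576 -0.1226  0.1188] d_tool units [ 0.092 -0.083  0.776]
rot units [ 0.00333333  0.065      -0.02666667]
```

View pics/c1.png

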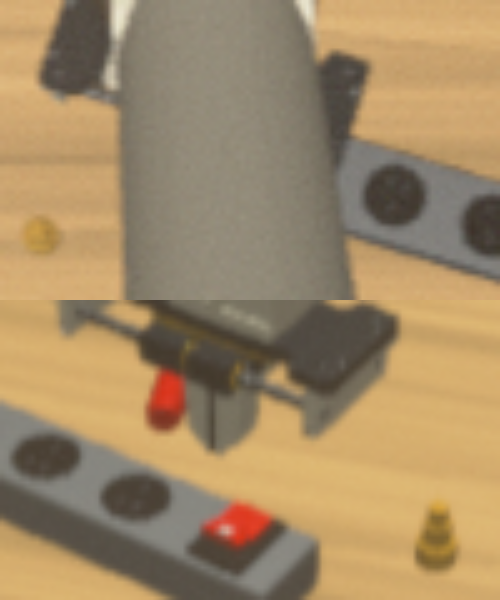

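The closed fingers are above the rocker and lined up with the bar, and the dot is clear below them. I correct sideways and go down.

apply_moves(
  increments=[
    [0.1,-0.08,0.2,0,0.07,0,0],
    [0,0,0.3,0,0,0,0],
    [0,0,0.28,0,0,0,0],
    [0,0,0,0,0,0,0],
  ],
)

```text
time: 3.58
tool_pos: [0.5652, -0.1207, 0.081]
ee_rot: [3.141, -0.004, -0.31]
contact_force: [-0.3, -0.2, 0.2]
opening: 0.0005
gripper_force: 0.0
```

apply_moves(
  increments=[
    [-0.03,0,0.16,0,0,0,0],
    [0,0,0.1,0,0,0,0],
    [0,0,0.08,0,0,0,0],
    [0,0,0.06,0,0,0,0],
    [0,0,0.04,0,0,0,0],
    [0,0,0,0,0,0,0],
  ],
)

```text
time: 4.32
tool_pos: [0.5659, -0.1206, 0.0611]
ee_rot: [-3.142, -0.008, -0.31]
contact_force: [0.6, -0.2, 1.1]
opening: 0.0009
gripper_force: 0.6
```

apply_moves(
  increments=[
    [0,0,0.04,0,0,0,0],
    [0,0,0.04,0,0,0,0],
    [0,0,0,0,0,0,0],
  ],
)

```text
time: 4.7
tool_pos: [0.5662, -0.1206, 0.057]
ee_rot: [-3.141, -0.009, -0.31]
contact_force: [2.5, 0.0, 2.8]
opening: 0.0
gripper_force: 1.6
```

apply_moves(
  increments=[
    [0,0,0.04,0,0,0,0],
    [0,0,0,0,0,0,0],
  ],
)

```text
time: 4.95
tool_pos: [0.5662, -0.1206, 0.0553]
ee_rot: [-3.141, -0.009, -0.31]
contact_force: [2.7, -0.8, 6.0]
opening: 0.0005
gripper_force: 3.2
```

apply_moves(
  increments=[
    [0,0,0.04,0,0,0,0],
    [0,0,0,0,0,0,0],
  ],
)

```text
time: 5.2
tool_pos: [0.5664, -0.1206, 0.055]
ee_rot: [3.141, -0.009, -0.31]
contact_force: [-2.9, -0.6, 19.8]
opening: 0.0005
gripper_force: 10.3
```

Firm stop at 20 N, so the rocker is fully down. I lift and go over to the yellow button.

apply_moves(
  increments=[
    [0,0,-0.3,0,0,0,0],
    [0,0,-0.8,0,0,0,0],
    [0,0,-0.8,0,0,0,0],
    [-0.33,-0.81,0,0,0,0,0],
    [-0.33,-0.81,0,0,0,0,0],
    [-0.33,-0.81,0,0,0,0,0],
    [-0.33,-0.81,0,0,0,0,0],
    [-0.33,-0.81,0,0,0,0,0],
    [-0.33,-0.81,0,0,0,0,0],
    [-0.33,-0.81,0,0,0,0,0],
    [-0.33,-0.81,0,0,0,0,0],
    [-0.33,-0.81,0,0,0,0,0],
  ],
)

```text
time: 6.7
tool_pos: [0.5328, 0.2724, 0.1451]
ee_rot: [3.139, -0.004, -0.311]
contact_force: [-0.4, -0.9, -0.5]
opening: 0.0005
gripper_force: 0.0
```

apply_moves(
  increments=[
    [0,0,0,0,0,0,0],
  ],
)

```text
time: 6.82
tool_pos: [0.5304, 0.2794, 0.1462]
ee_rot: [-3.141, -0.004, -0.299]
contact_force: [0.3, 0.4, 0.7]
opening: 0.0001
gripper_force: 0.0
```

Run:
```python
from h import *
plan([.535,.274,.105],np.radians(-17.6))
im=eyes.get_image("top")[:,:,::-1];a=cv2.resize(im[175:225,250:350],None,fx=6,fy=6,interpolation=cv2.INTER_CUBIC)
im=eyes.get_image("scene")[:,:,::-1];b=cv2.resize(im[185:235,220:320],None,fx=6,fy=6,interpolation=cv2.INTER_CUBIC)
cv2.imwrite("pics/c2.png",np.vstack([a,b]))
```

```text
pos [0.5304 0.2794 0.1462] d_tool units [0.116 0.077 0.825]
rot units [-0.00833333 -0.04166667  0.07833333]
```

View pics/c2.png

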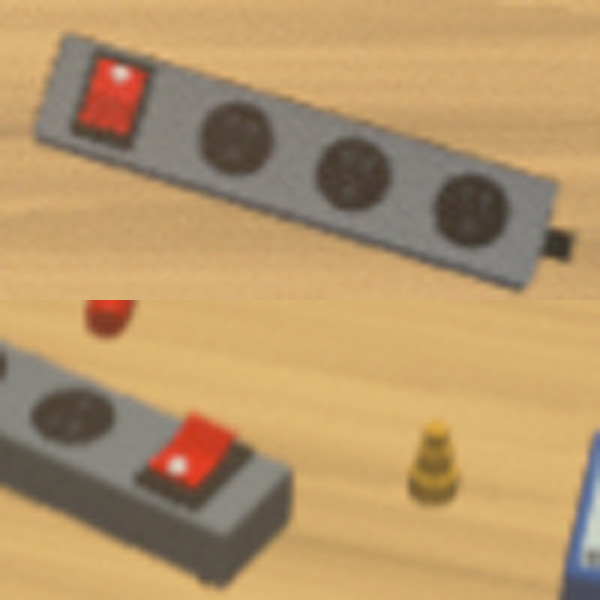

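The rocker has flipped: the dot half now lies level, the other half is raised, and the bar has not moved. Next is the yellow button.

apply_moves(
  increments=[
    [0.1,0.08,0.2,0,0,0,0],
    [0,0,0.3,0,0,0,0],
    [0,0,0.25,0,0,0,0],
    [0,0,0.0,0,0,0,0],
  ],
)

```text
time: 7.42
tool_pos: [0.5374, 0.2655, 0.1073]
ee_rot: [3.139, -0.005, -0.311]
contact_force: [0.5, -0.3, -0.6]
opening: 0.0004
gripper_force: 0.0
```

apply_moves(
  increments=[
    [0,0,0.1,0,0,0,0],
    [0,0,0.1,0,0,0,0],
    [0,0,0.1,0,0,0,0],
    [0,0,0.08,0,0,0,0],
    [0,0,0,0,0,0,0],
  ],
)

```text
time: 8.05
tool_pos: [0.5386, 0.2669, 0.09]
ee_rot: [-3.141, -0.007, -0.31]
contact_force: [0.9, 0.5, 0.5]
opening: 0.0005
gripper_force: 0.0
```

apply_moves(
  increments=[
    [0,0,0.05,0,0,0,0],
    [0,0,0.05,0,0,0,0],
    [0,0,0,0,0,0,0],
  ],
)

```text
time: 8.43
tool_pos: [0.5387, 0.2668, 0.0872]
ee_rot: [3.141, -0.008, -0.31]
contact_force: [-6.5, -2.8, 17.4]
opening: 0.0006
gripper_force: 8.4
```

apply_moves(
  increments=[
    [0,0,0.05,0,0,0,0],
    [0,0,0,0,0,0,0],
  ],
)

```text
time: 8.68
tool_pos: [0.5388, 0.2668, 0.0869]
ee_rot: [3.141, -0.009, -0.31]
contact_force: [-11.5, -6.2, 34.2]
opening: 0.0005
gripper_force: 16.6
```

Firm stop at 87 mm, which is 9 mm of travel, so the reset is in. Lift and shift to green.

apply_moves(
  increments=[
    [0,0,-0.4,0,0,0,0],
    [0,0,-0.5,0,0,0,0],
    [0.14,0.43,0,0,0,0,0],
    [0.14,0.43,0,0,0,0,0],
    [0.14,0.43,0,0,0,0,0],
    [0,0,0,0,0,0,0],
    [0,0,0,0,0,0,0],
  ],
)

```text
time: 9.55
tool_pos: [0.5383, 0.1988, 0.1272]
ee_rot: [3.142, -0.006, -0.311]
contact_force: [0.2, 0.1, -0.9]
opening: 0.0007
gripper_force: 0.0
```

Run:
```python
from h import *
plan([.539,.2,.1],np.radians(-17.6))
```

```text
pos [0.5383 0.1988 0.1272] d_tool units [ 0.002 -0.028  0.545]
rot units [ 0.00166667 -0.06166667 -0.03666667]
```

apply_moves(
  increments=[
    [0,0,0.2,0,0,0,0],
    [0,0,0.3,0,0,0,0],
    [0,0,0.1,0,0,0,0],
    [0,0,0.1,0,0,0,0],
    [0,0,0.1,0,0,0,0],
    [0,0,0.06,0,0,0,0],
    [0,0,0,0,0,0,0],
  ],
)

```text
time: 10.42
tool_pos: [0.5386, 0.1991, 0.0862]
ee_rot: [3.141, -0.007, -0.31]
contact_force: [-6.6, -1.5, 12.2]
opening: 0.0004
gripper_force: 6.3
```

apply_moves(
  increments=[
    [0,0,0.04,0,0,0,0],
    [0,0,0,0,0,0,0],
  ],
)

```text
time: 10.68
tool_pos: [0.5387, 0.1991, 0.0859]
ee_rot: [3.141, -0.008, -0.31]
contact_force: [-10.6, -3.3, 25.8]
opening: 0.0005
gripper_force: 13.0
```

Green is fully in at 86 mm against a hard stop. I hold it, then lift straight up and back towards the base so the cameras have a clear view.

apply_moves(
  increments=[
    [0,0,0,0,0,0,0],
    [0,0,0,0,0,0,0],
    [0,0,-0.4,0,0,0,0],
    [0,0,-0.8,0,0,0,0],
    [0,0,-0.8,0,0,0,0],
    [0,0,-0.8,0,0,0,0],
    [0.3,0.8,0,0,0,0,0],
    [0.3,0.8,0,0,0,0,0],
    [0.3,0.8,0,0,0,0,0],
    [0.3,0.8,0,0,0,0,0],
    [0,0,0,0,0,0,0],
    [0,0,0,0,0,0,0],
  ],
)

```text
time: 12.18
tool_pos: [0.5464, 0.0289, 0.2234]
ee_rot: [-3.141, -0.008, -0.31]
contact_force: [-0.6, 0.9, 0.4]
opening: 0.0007
gripper_force: 0.0
```

Run:
```python
from h import *
im=eyes.get_image("scene")[:,:,::-1];o=cv2.imread("pics/scene0.png")
f=lambda m:cv2.resize(m[165:245,230:410],None,fx=3.5,fy=3.5,interpolation=cv2.INTER_CUBIC)
cv2.imwrite("pics/c3.png",np.vstack([f(o),f(im)]));print(get_state()["contact_force"])
```

```text
[-0.61835288  0.13858445  0.27583762]
```

View pics/c3.png

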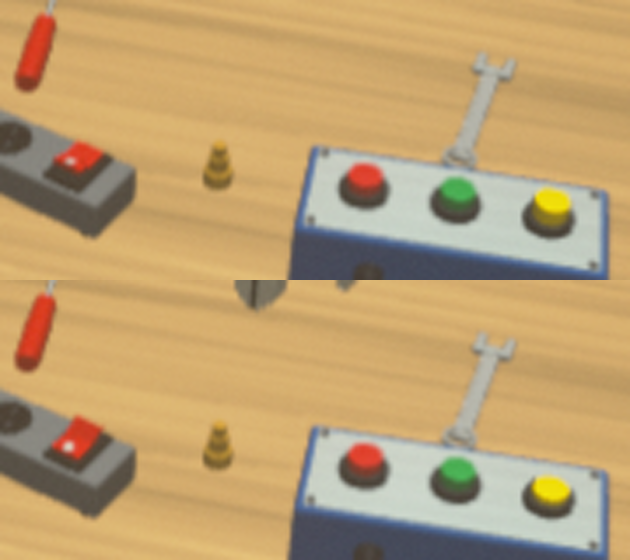

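The rocker is on, yellow is in, green and red are out, and nothing else has moved.

```bash
python3 -c "
from h import *
print(ticket.job_done())"
```

```text
the job is handed in; nothing more can be done
None
```

The job is handed in: I switched the rocker on, pushed the yellow reset fully in, then held green fully in for about half a second and released it; the last picture shows green and red out and nothing in view displaced, but the hand-in returned no verdict.

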